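# Gauge a handle ferrule on the pin and tray the one that fits

### The job

Two brass handle ferrules stand on the leatherworker's bench; only the thin-walled one, with the wide bore, fits the steel gauge pin. Slide it fully home on the pin to prove the fit, then take it off and stand it upright in the shallow wooden tray. Leave the other, thick-walled ferrule standing where it is.

Things in the scene. Friction and masses are not known exactly. Their poses are not given: they have to be found in the camera images.
- ferrule: the ferrule that fits: a plain brass tube standing upright, loose on the bench, outside diameter 46 mm, bore 36 mm right through (wall 5 mm), height 40 mm, about 0.22 kg. Origin: centre of its underside; z up along its axis. Its heading does not matter.
- misfit: the ferrule that does not fit: a brass tube standing upright, loose on the bench, the same outside diameter 46 mm and height 40 mm but a bore of only 18 mm (wall 14 mm), about 0.48 kg. Origin: centre of its underside; z up. To be left alone.
- pin_foot (a point): the gauge: a square dark steel plate 80 x 80 mm, 12 mm thick, fixed to the bench, with an upright bright steel pin at its centre. This point is the foot of the pin, on its axis, at the plate's top face (12 mm above the bench); z up. The pin stands 50 mm above the plate: 28 mm diameter for the lower 30 mm, then tapering evenly to 10 mm at its flat tip. A ferrule is fully home when its underside rests on the plate.
- tray: a shallow open dark wooden tray, fixed to the bench, 150 x 150 mm outside, walls 5 mm thick and 18 mm high measured from the bench, inner floor 5 mm above the bench. Origin: centre of its underside, at bench height; x and y along its sides, z up.
Things that resemble listed ones, but are neither listed nor needed, are in the scene too. Leave any purple or white look-alike of the ferrule alone.

How it is judged:
On the way:
1. the thin-walled ferrule is slid fully home on the gauge pin, its underside on the plate (horizontal distance between ferrule and pin_foot below 0.008 m and z of ferrule in the frame of pin_foot below 0.006 m and angle between ferrule's own z axis and vertical below 0.2 rad), for 0.2 s.
At the end, for the whole second after the job is handed in: The thin-walled ferrule stands on the tray's inner floor, wholly within its walls, upright to about 11 degrees and at rest; the thick-walled one still stands within 30 mm of where it began (x of ferrule in the frame of tray between -0.06 and 0.06 m and y of ferrule in the frame of tray between -0.06 and 0.06 m and z of ferrule in the frame of tray below 0.01 m and angle between each of ferrule, misfit's own z axis and vertical below 0.2 rad and linear speed of ferrule below 0.02 m/s and distance of misfit from where it was at the start of the episode below 0.03 m); the robot touches nothing.
It fails at once if the thick-walled ferrule is moved more than 30 mm or knocked over (distance of misfit from where it was at the start of the episode above 0.03 m or angle between misfit's own z axis and vertical above 0.5 rad).
It also fails if it takes over 48 s, if anything falls off the work surface, if the arm or the gripper's body presses on something with over 40 N, if the wrist force passes 120 N, or if a joint passes its speed limit or range.

### The arm

A 6-joint arm with a two-finger parallel gripper is mounted at the origin on the work surface. World frame = base frame: x ahead of the robot, y to its left, z up, the work surface at z = 0. Lengths are in m, angles in rad, forces in N, time in s.
With the tool pointing down it reaches from about 0.275 to 0.975 m from the base axis. Payload 8.4 kg.
Tool frame: the origin (TCP) lies midway between the tips of the shut fingers; the grasp point (between the pads) lies 19 mm behind it; z points along the fingers, y is the direction in which the jaws open and shut (so a half turn about z gives the same grasp; the last joint's range is limited). The gripper opens to 92 mm and grips with 3 to 60 N. Pads are 20 mm wide; open, the fingers measure 128 mm over their backs; the gripper's body (75 mm by 189 mm) begins 69 mm behind the grasp point.
Start: joints at [-1.167, 0.353, 1.633, -0, 1.155, -0.002], TCP at [0.247, -0.574, 0.215] pointing down, gripper open.
Joint ranges: [-2.63, 2.63], [-0.92, 2.1], [0.06, 2.66], [-1.3, 4.44], [0, 2.69], [-3.02, 3.02]. Speed limits (rad/s): [2.22, 2.22, 2.79, 3.14, 3.14, 3.14].

### API

Orientations are given as [roll, pitch, yaw] about the fixed x, y, z axes, in that order (R = Rz(yaw) Ry(pitch) Rx(roll)).
In Python, from workcell import env gives the robot as it stands.
- The arm moves only by the tool drive_tool, never from a script. Its arguments are lists of equal length, an entry for each row: "fingers": the gripper command: -1 is shut, 1 is fully open, values between are in proportion; "xyz": the shift along the tool's x, y, z in mm, a list of three; "rot": the turn, a rotation vector about the tool's x, y, z in units of 5 degrees (1.0 is 5 degrees), a list of three. A call has 1 to 10 rows; each row shifts and turns the pose as measured when the row begins, along the tool's axes as they then stand; what a row does not reach is not made up. A row lasts 1/8 s, in which the tool goes at most 62.5 mm and 10.7 degrees, less where a joint would pass 70% of its speed; a pose out of reach is approached as far as the arm can. A call with a gripper value outside its range is refused whole. The fingers move at their own pace and stop on an object; "grip_force" is the grip in N (left out, the last holds). Time passes only in rows, so rows that do not move let the fingers close. It gives the time, the measured TCP pose, the force and the opening at its end, in the units of the state.
- env.state(): the state, without advancing time (a new reading comes with each control period).
- env.get_image(name): name is "scene" or "top" or "wrist"; returns a dict with "color" (400x640x3 uint8, blue, green, red), "K" (3x3 intrinsics, pixels), "origin" and "orientation" of the camera in the world. Camera axes: x right, y up, looking along -z (the intrinsics and any distortion apply to the point x, -y, -z); pixel columns grow to the right and rows downward; lengths in m; the calibration is good to about 2 mm. A picture is of the moment at which its call begins. There is no depth.
- env.close_job(): hands the job in, once; it reports no verdict.
The state is a dict: "clock": time; "joints": joint angles; "qvel": joint speeds; "tau": joint torques, N m; "tool_pos": TCP position; "tool_rot": TCP orientation; "wrist_force": force on the tool from outside, world axes, zero at the start; "torque": the same for the moment, N m; "gripper_width": finger opening in m.
Only numpy, scipy, OpenCV 4.12 (cv2) and the standard library are available. Lean on these libraries where they do the work, as an engineer would, in place of code of your own. Each camera call takes 0.05 s, during which the arm holds its last target.

## Working session

There is one attempt and no reset: what is moved stays moved. The work goes in short steps, Python scripts to look and compute and a tool call to move; the robot and the scene stay as the last step left them, time stands still between calls to the robot, and variables do not carry over. Pictures are saved under pics/ and viewed, and the job is handed in when it is done.

Besides the shell and the picture viewer there is one more tool, called after "Call:" as name(argument=value, ...) on one line, values as JSON. drive_tool: Moves the arm, as the interface text tells. Its arguments: {"type":"object","properties":{"fingers":{"type":"array","items":{"type":"number"}},"xyz":{"type":"array","items":{"type":"array","items":{"type":"number"}}},"rot":{"type":"array","items":{"type":"array","items":{"type":"number"}}},"grip_force":{"type":"number"}},"required":["fingers","xyz","rot"]}

```bash
mkdir -p pics; ls; python3 - <<'E'
from workcell import env
import cv2,pickle
s=env.state();print(s)
d={}
for n in("scene","top"):
    i=env.get_image(n);d[n]=i;cv2.imwrite(f"pics/{n}0.png",i["color"]);print(n,i["K"],i["origin"],i["orientation"],[k for k in i])
pickle.dump(d,open("im0.pkl","wb"))
E
```

```text
pics
{'clock': 0.0, 'joints': array([-1.16739934e+00,  3.53665438e-01,  1.63415199e+00,  9.97887758e-06,
        1.15518561e+00, -2.39351086e-03]), 'qvel': array([ 5.30996838e-04,  1.00903849e-03, -1.08832261e-05,  2.12049631e-05,
       -2.24735866e-03,  3.74377202e-04]), 'tau': array([ 3.10003816e-03, -5.93829954e+01, -3.34215438e+01,  6.99865166e-02,
        2.32965517e-02, -1.46220636e-04]), 'tool_pos': array([ 0.24652364, -0.57377537,  0.21384526]), 'tool_rot': array([-3.14018230e+00, -1.24994082e-05,  4.05786453e-01]), 'wrist_force': array([ 0.19124144, -0.23927501,  0.25647759]), 'torque': array([-0.01250178,  0.04817944, -0.00987609]), 'gripper_width': 0.09202220933457446}
scene [[437.2802278    0.         317.74855843]
 [  0.         437.2802278  204.35039124]
 [  0.           0.           1.        ]] [1.20442486 0.4589185  0.70678763] [0.89919552 0.00860483 2.14091159] ['color', 'K', 'origin', 'orientation']
top [[447.09620523   0.         324.33141078]
 [  0.         447.09620523 194.9979133 ]
 [  0.           0.           1.        ]] [0.33724318 0.02059202 0.98790826] [ 0.15031883  0.01688497 -1.58442542] ['color', 'K', 'origin', 'orientation']
```

View pics/scene0.png

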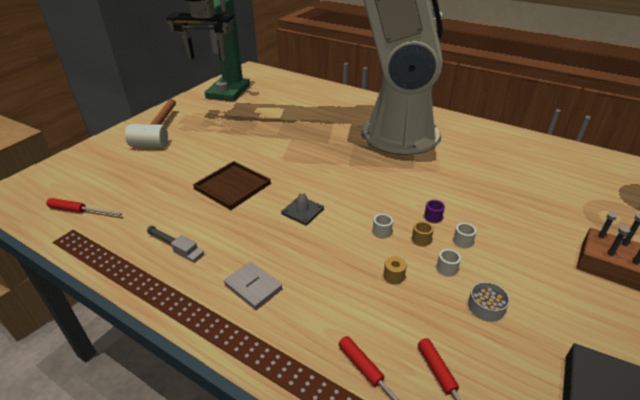

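View pics/top0.png

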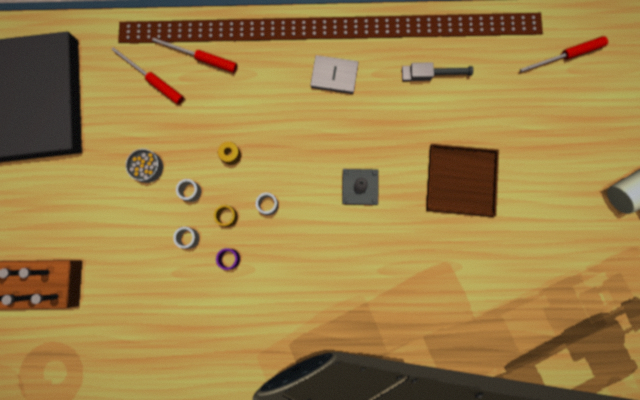

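The top view shows the thin-walled brass tube at about (225,216). The thick one is at (229,153), the gauge at (360,187) and the tray at (462,180). White tubes are at (266,204), (187,190) and (185,238), and a purple one at (228,259). Next I measure them.

```bash
cat > h.py <<'E'
import numpy as np,cv2
from scipy.spatial.transform import Rotation as R
def ray(im,uv):
    K=im["K"];r=R.from_euler('xyz',im["orientation"]).as_matrix()
    d=np.array([(uv[0]-K[0,2])/K[0,0],-(uv[1]-K[1,2])/K[1,1],-1.]);return np.array(im["origin"]),r@d
def plane(im,uv,z):
    o,d=ray(im,uv);return o+d*(z-o[2])/d[2]
def proj(im,p):
    r=R.from_euler('xyz',im["orientation"]).as_matrix();c=r.T@(np.array(p)-im["origin"]);K=im["K"]
    return np.array([K[0,0]*c[0]/-c[2]+K[0,2],K[1,1]*c[1]/c[2]+K[1,2]])
E
python3 - <<'E'
import pickle,cv2,numpy as np
from h import *
d=pickle.load(open("im0.pkl","rb"));t=d["top"];s=d["scene"]
for n,uv in dict(fer=(225.5,215.5),thick=(229,153),w1=(266.5,204),w2=(187,190),w3=(185,238),pur=(228,259)).items():
    p=plane(t,uv,.04);print(n,p.round(4),proj(s,p).round(1))
p=plane(t,(360,185),.062);print("pin",p,proj(s,p))
p=plane(t,(462,180),.018);print("tray",p,proj(s,p))
for n,im,(x,y,w,h) in(("a",t,(160,130,130,150)),("b",t,(330,130,180,100)),("c",s,(360,190,130,100)),("e",s,(180,150,160,90))):
    cv2.imwrite(f"pics/z{n}.png",cv2.resize(im["color"][y:y+h,x:x+w],None,fx=4,fy=4,interpolation=cv2.INTER_CUBIC))
E
```

```text
fer [0.4401 0.2465 0.04  ] [421.7 225.5]
thick [0.5772 0.2415 0.04  ] [394.5 261.1]
w1 [0.4635 0.1588 0.04  ] [382.8 218. ]
w2 [0.4968 0.3311 0.04  ] [448.9 254.2]
w3 [0.3934 0.332  0.04  ] [464.8 227.2]
pur [0.348  0.2394 0.04  ] [433.4 203.4]
pin [ 0.49771458 -0.04084806  0.062     ] [304.0655988  190.95489568]
tray [ 0.5127656  -0.26753833  0.018     ] [232.56771843 180.33533012]
```

View pics/za.png

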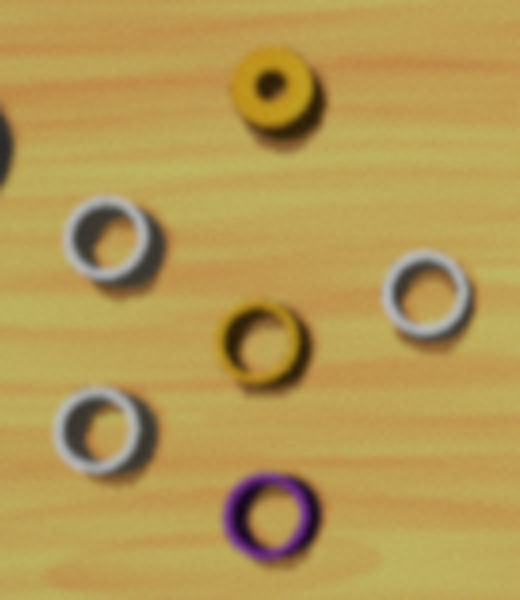

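View pics/zb.png

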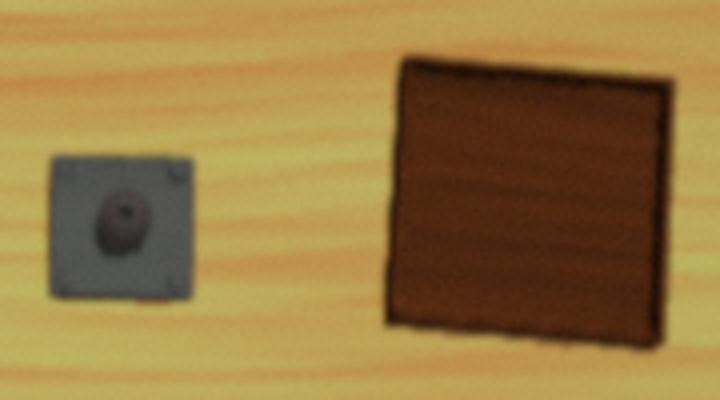

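View pics/zc.png

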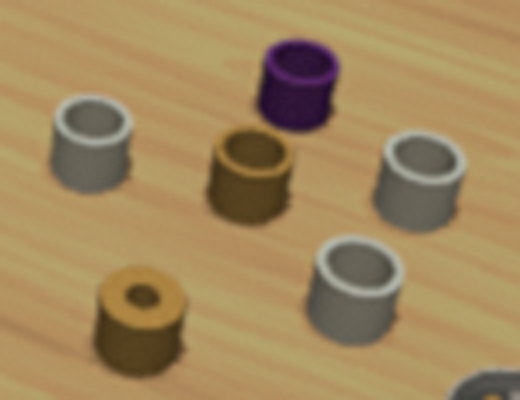

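View pics/ze.png

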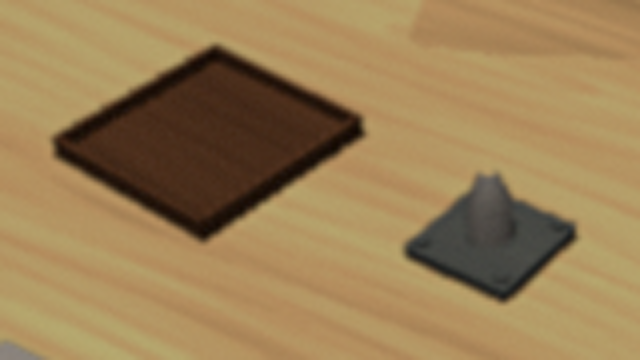

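```bash
cat >> h.py <<'E'
def shift(st,target,yaw=None):
    r=R.from_euler('xyz',st["tool_rot"]); d=r.inv().apply(np.array(target)-st["tool_pos"])*1000
    out=[d.round(1)]
    if yaw is not None: out.append(((r.inv()*R.from_euler('xyz',[np.pi,0,yaw])).as_rotvec()/np.radians(5)).round(2))
    return out
E
python3 - <<'E'
import pickle
from h import *
from workcell import env
d=pickle.load(open("im0.pkl","rb"));t=d["top"];s=d["scene"]
def tri(a,b):
    o1,d1=ray(t,a);o2,d2=ray(s,b);A=np.c_[d1,-d2];x=np.linalg.lstsq(A,o2-o1,rcond=None)[0];return ((o1+d1*x[0]+o2+d2*x[1])/2).round(4),np.linalg.norm(o1+d1*x[0]-o2-d2*x[1]).round(4)
c=lambda x,y,w,h:((x/4+w-.375),(y/4+h-.375))
print("fer",plane(t,c(261,343,160,130),.04),plane(s,c(254,150,360,190),.04),tri(c(261,343,160,130),c(254,150,360,190)))
print("thick",plane(t,c(272,88,160,130),.04),plane(s,c(143,297,360,190),.04))
print("plate",plane(t,c(121.5,227,330,130),.012),plane(s,c(491,245,180,150),.012))
print("tip",plane(t,c(126,212,330,130),.062),plane(s,c(487,177,180,150),.062))
print("tray",[plane(t,c(x,y,330,130),.018).round(4)for x,y in((404,58),(674,80),(660,348),(388,322))])
print("tray s",[plane(s,c(x,y,180,150),.018).round(4)for x,y in((216,46),(362,122),(204,230),(56,140))])
st=env.state();print(shift(st,[.42,-.06,.27],np.radians(60)))
E
```

```text
fer [0.44042323 0.24788141 0.04      ] [0.44374208 0.25141547 0.04      ] (array([0.4404, 0.2496, 0.0366]), np.float64(0.0019))
thick [0.58029338 0.24462192 0.04      ] [0.58344324 0.24651245 0.04      ]
plate [ 0.50329525 -0.04408702  0.012     ] [ 0.51436934 -0.03639712  0.012     ]
tip [ 0.50273722 -0.04333757  0.062     ] [ 0.51109327 -0.0397407   0.062     ]
tray [array([ 0.595, -0.203,  0.018]), array([ 0.5797, -0.3512,  0.018 ]), array([ 0.4311, -0.333 ,  0.018 ]), array([ 0.4475, -0.187 ,  0.018 ])]
tray s [array([ 0.438 , -0.3293,  0.018 ]), array([ 0.4576, -0.1811,  0.018 ]), array([ 0.604 , -0.1937,  0.018 ]), array([ 0.5837, -0.3435,  0.018 ])]
[array([ 362.2, -403.7,  -55.6]), array([-0.01, -0.  , -7.35])]
```

Call:
drive_tool(fingers=[1,1,1,1], xyz=[[40,-40,-14],[45,-35,-14],[50,-30,-14],[52,-25,-14]], rot=[[0,0,-1.84],[0,0,-1.84],[0,0,-1.84],[0,0,-1.84]])

```text
clock: 0.6
tool_pos: [0.3165, -0.3518, 0.2685]
tool_rot: [-3.137, -0.003, 1.062]
wrist_force: [1.4, -0.5, -0.2]
gripper_width: 0.0919
```

```bash
python3 - <<'E'
from h import *
from workcell import env
st=env.state();print(st["tool_pos"],shift(st,[.42,-.06,.27],np.radians(60)))
E
```

```text
[ 0.31653796 -0.35184387  0.26854017] [array([ 3.053e+02, -5.180e+01, -3.000e-01]), array([-0.05, -0.03,  0.17])]
```

Call:
drive_tool(fingers=[1,1,1,1,1,1], xyz=[[60,-10,0],[60,-10,0],[60,-10,0],[60,-10,0],[50,-10,0],[0,0,0]], rot=[[0,0,0.15],[0,0,0],[0,0,0],[0,0,0],[0,0,0],[0,0,0]])

```text
clock: 1.35
tool_pos: [0.4183, -0.0635, 0.2706]
tool_rot: [-3.141, -0.004, 1.054]
wrist_force: [0.1, -0.3, 0.1]
gripper_width: 0.092
```

```bash
python3 - <<'E'
from h import *
from workcell import env
import pickle
i=env.get_image("wrist");cv2.imwrite("pics/w1.png",i["color"]);pickle.dump(i,open("w1.pkl","wb"))
st=env.state();print(st["tool_pos"],st["tool_rot"],i["origin"],i["orientation"],i["K"])
for p in([.505,-.042,.062],[.51,-.265,.018]):print(proj(i,p))
E
```

```text
[ 0.41787766 -0.06483973  0.27051912] [-3.14043258e+00 -3.03492063e-03  1.05327645e+00] [0.46150953 0.0084659  0.44141431] [-0.2951844   0.00094485 -0.51650601] [[285.4734968    0.         322.78822333]
 [  0.         285.4734968  202.53093457]
 [  0.           0.           1.        ]]
[371.54189891 133.8219401 ]
[431.32740138 252.31491263]
```

View pics/w1.png

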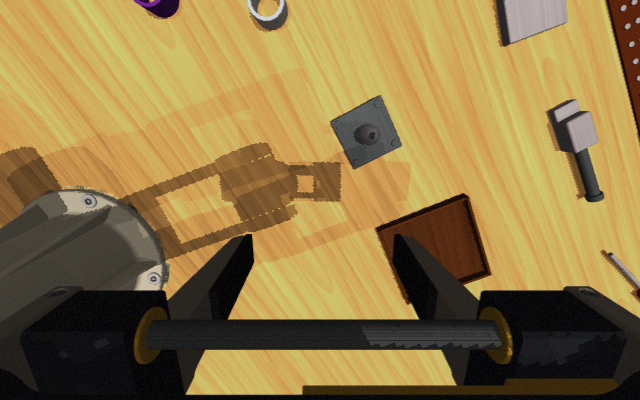

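The pin tip is at (371,135), with the plate corners near (331,122), (379,96), (401,143) and (353,168).

```bash
python3 - <<'E'
from h import *
import pickle
i=pickle.load(open("w1.pkl","rb"))
a=i["color"][85:185,315:415];cv2.imwrite("pics/w1z.png",cv2.resize(a,None,fx=6,fy=6,interpolation=cv2.INTER_CUBIC))
print(plane(i,(371,135),.062),[plane(i,p,.012).round(4) for p in((331,122),(379,96),(401,143),(353,168))],plane(i,(366,132.2),.012))
print([plane(i,p,.018).round(4) for p in((376,229),(467,194),(491,272))])
E
```

```text
[ 0.50371955 -0.04298252  0.062     ] [array([ 0.4672, -0.0048,  0.012 ]), array([ 0.5433, -0.0074,  0.012 ]), array([ 0.5426, -0.082 ,  0.012 ]), array([ 0.4635, -0.0799,  0.012 ])] [ 0.50472575 -0.04258357  0.012     ]
[array([ 0.4496, -0.1835,  0.018 ]), array([ 0.5969, -0.2007,  0.018 ]), array([ 0.5823, -0.3478,  0.018 ])]
```

View pics/w1z.png

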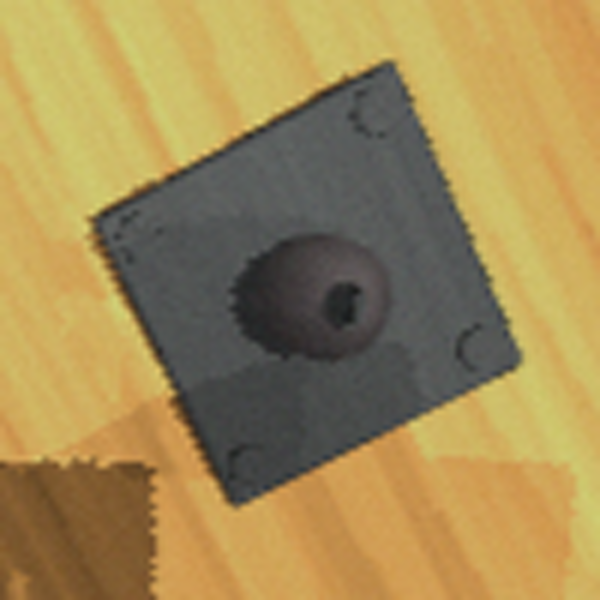

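```bash
python3 - <<'E'
from h import *
from workcell import env
st=env.state();print(shift(st,[.385,.215,.21],np.radians(60)))
E
```

```text
[array([ 226.7, -166.9,   61.4]), array([-0.01, -0.03,  0.07])]
```

Call:
drive_tool(fingers=[1,1,1,1,1,1], xyz=[[47,-35,0],[47,-35,0],[47,-35,15],[47,-35,15],[40,-28,30],[0,0,0]], rot=[[0,0,0.07],[0,0,0],[0,0,0],[0,0,0],[0,0,0],[0,0,0]])

```text
clock: 2.15
tool_pos: [0.389, 0.2163, 0.2097]
tool_rot: [3.139, -0.002, 1.034]
wrist_force: [-0.5, -0.0, -0.3]
gripper_width: 0.0921
```

```bash
python3 - <<'E'
from h import *
from workcell import env
import pickle
i=env.get_image("wrist");cv2.imwrite("pics/w2.png",i["color"]);pickle.dump(i,open("w2.pkl","wb"))
st=env.state();print(st["tool_pos"],st["tool_rot"])
print(proj(i,[.441,.249,.04]))
E
```

```text
[0.38983834 0.21531459 0.21080093] [ 3.13756166 -0.00336314  1.03336008]
[344.62617863 141.65898642]
```

View pics/w2.png

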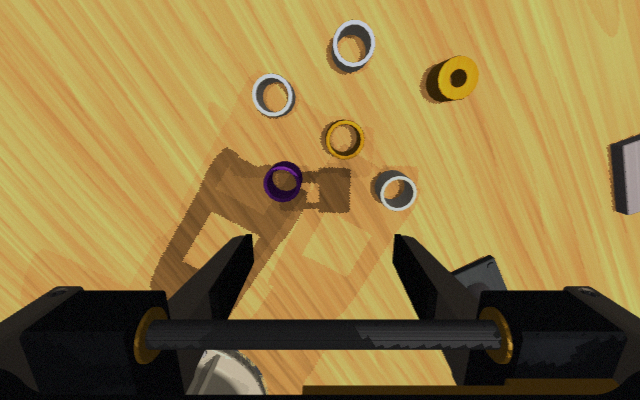

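The thin brass ring shows at about (345,139), with purple at (283,181) and white tubes at (397,190) and (273,95). I fit its outline by colour mask next.

```bash
python3 - <<'E'
from h import *
from workcell import env
import pickle
i=pickle.load(open("w2.pkl","rb"))
x0,y0=315,110
a=i["color"][y0:y0+60,x0:x0+60];cv2.imwrite("pics/w2z.png",cv2.resize(a,None,fx=10,fy=10,interpolation=cv2.INTER_CUBIC))
h=cv2.cvtColor(a,cv2.COLOR_BGR2HSV);m=((h[...,1]>190)&(h[...,0]>12)&(h[...,0]<30)).astype(np.uint8)*255
cv2.imwrite("pics/w2m.png",cv2.resize(m,None,fx=8,fy=8,interpolation=0))
cs=cv2.findContours(m,cv2.RETR_EXTERNAL,2)[0];c=max(cs,key=cv2.contourArea);print(cv2.fitEllipse(c))
for uv in((345,139),):print(plane(i,uv,.04))
E
```

```text
((29.39771842956543, 29.07289695739746), (38.22117233276367, 38.79741287231445), 2.411033868789673)
[0.44287501 0.25143128 0.04      ]
```

View pics/w2z.png

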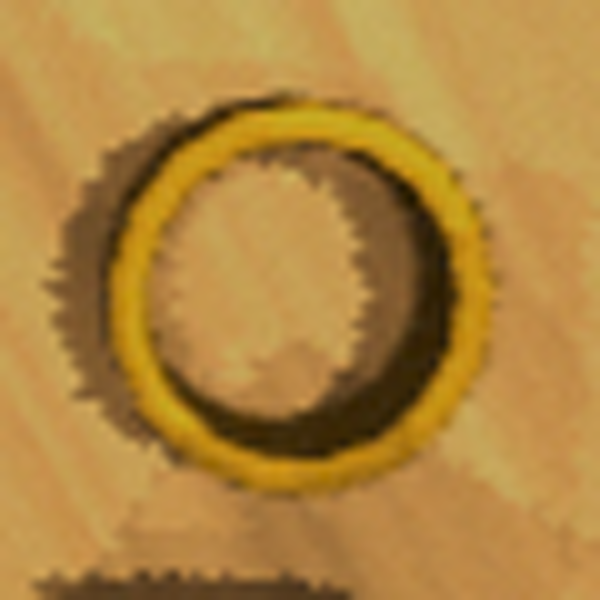

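View pics/w2m.png

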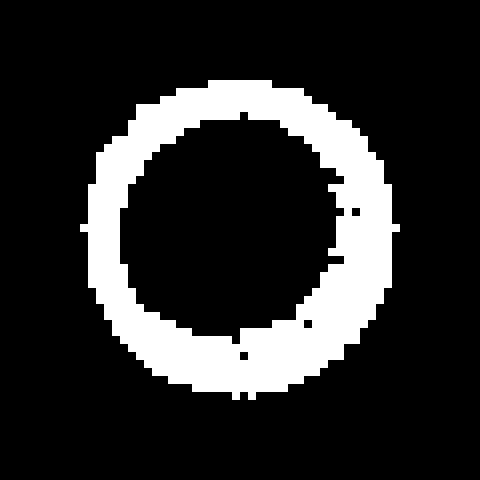

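```bash
python3 - <<'E'
from h import *
from workcell import env
import pickle
i=pickle.load(open("w1.pkl","rb"));print(plane(i,(372.2,135),.062),plane(i,(366,132.2),.012))
st=env.state();print(shift(st,[.4425,.251,.09],np.radians(60)))
E
```

```text
[ 0.50507143 -0.04375019  0.062     ] [ 0.50472575 -0.04258357  0.012     ]
[array([ 57.2,  26.5, 121.1]), array([ 0.05, -0.04, -0.16])]
```

Call:
drive_tool(fingers=[0.6,0.6,0.6,0.6], xyz=[[28,13,20],[28,13,50],[0,0,50],[0,0,0]], rot=[[0.05,-0.04,-0.16],[0,0,0],[0,0,0],[0,0,0]])

```text
clock: 2.7
tool_pos: [0.4482, 0.2445, 0.0925]
tool_rot: [3.137, -0.004, 1.041]
wrist_force: [-0.3, -1.2, 0.5]
gripper_width: 0.0736
```

```bash
python3 - <<'E'
from h import *
from workcell import env
i=env.get_image("wrist");cv2.imwrite("pics/w3.png",i["color"])
st=env.state();print(st["tool_pos"],st["tool_rot"],st["gripper_width"],shift(st,[.4425,.251,.01],np.radians(60)))
E
```

```text
[0.44982928 0.24548236 0.09458747] [ 3.13475658 -0.00752371  1.04064576] 0.07398685560276376 [array([ 0.4, -9.7, 84.5]), array([ 0.08, -0.09, -0.08])]
```

View pics/w3.png

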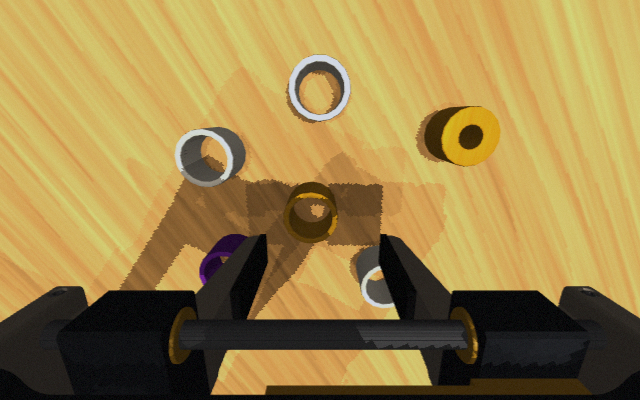

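The ferrule rim is at (310,215), left of the jaw midline (322). That agrees with the −10 mm y correction.

Call:
drive_tool(fingers=[0.6,0.6,0.6], xyz=[[0,-10,15],[0,0,0],[0,0,0]], rot=[[0.08,-0.09,-0.08],[0,0,0],[0,0,0]])

```text
clock: 3.12
tool_pos: [0.4438, 0.2509, 0.0838]
tool_rot: [3.138, -0.005, 1.046]
wrist_force: [-0.4, -0.4, 0.4]
gripper_width: 0.0737
```

```bash
python3 - <<'E'
from h import *
from workcell import env
i=env.get_image("wrist");cv2.imwrite("pics/w4.png",i["color"])
st=env.state();print(st["tool_pos"],st["tool_rot"],st["gripper_width"],shift(st,[.4425,.251,.01],np.radians(60)))
for p in ([.4425,.251,.04],):print(proj(i,p))
E
```

```text
[0.44365949 0.25083522 0.08366624] [ 3.13852451 -0.00501561  1.04631004] 0.07350831299808076 [array([-0.8, -1.3, 73.7]), array([ 0.04, -0.06, -0.01])]
[318.82235722 225.40483732]
```

View pics/w4.png

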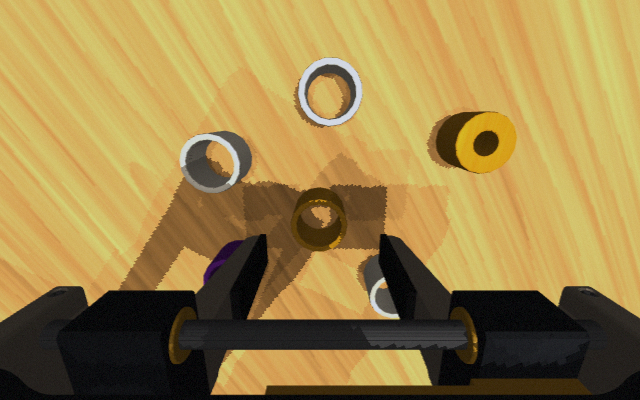

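Call:
drive_tool(fingers=[0.6,0.6,0.6,0.6], xyz=[[1,-1,30],[0,0,30],[0,0,10],[0,0,0]], rot=[[0.04,-0.06,0],[0,0,0],[0,0,0],[0,0,0]])

```text
clock: 3.68
tool_pos: [0.4457, 0.254, 0.0153]
tool_rot: [3.139, -0.005, 1.047]
wrist_force: [-0.1, 0.9, -0.8]
gripper_width: 0.0733
```

```bash
python3 - <<'E'
from h import *
from workcell import env
i=env.get_image("wrist");cv2.imwrite("pics/w5.png",i["color"])
st=env.state();print(st["tool_pos"],st["tool_rot"],st["wrist_force"],shift(st,[.4425,.251,.01],np.radians(60)))
E
```

```text
[0.44601459 0.25422564 0.01575782] [ 3.13855919 -0.00548501  1.0475106 ] [-0.3233587  -0.01794448  0.59208981] [array([-4.6, -1.4,  5.7]), array([ 0.03, -0.06,  0.  ])]
```

View pics/w5.png

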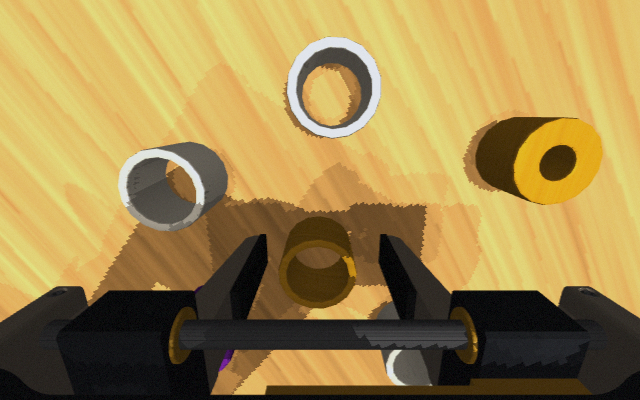

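```bash
python3 - <<'E'
from h import *
from workcell import env
i=env.get_image("wrist");st=env.state()
a=i["color"][200:320,250:400];cv2.imwrite("pics/w5z.png",cv2.resize(a,None,fx=5,fy=5))
p=plane(i,(318,274),.04);print(p,shift(st,p))
E
```

```text
[0.44308611 0.25115808 0.04      ] [array([ -4.2,  -1.1, -24. ])]
```

View pics/w5z.png

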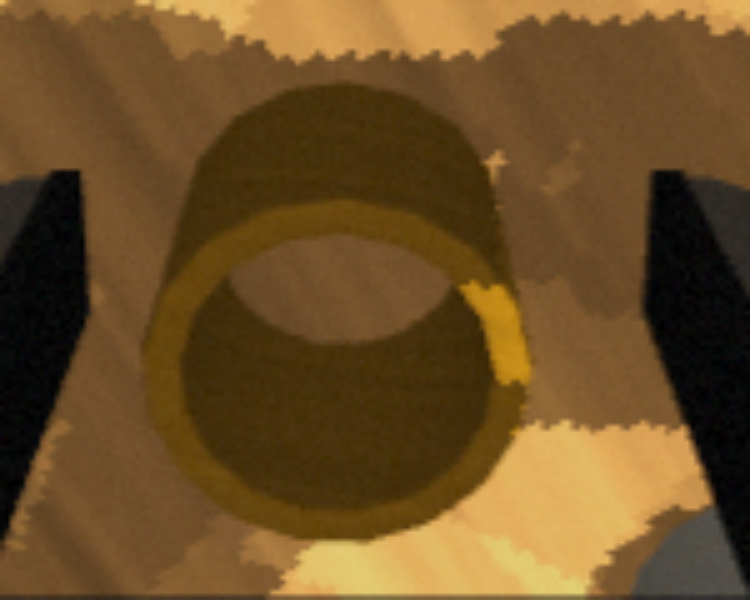

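Call:
drive_tool(fingers=[0.6,0.6,0.6], xyz=[[-4.3,-1.3,5],[0,0,0],[0,0,0]], rot=[[0.03,-0.06,0],[0,0,0],[0,0,0]])

```text
clock: 4.15
tool_pos: [0.4438, 0.2516, 0.0125]
tool_rot: [3.14, -0.003, 1.047]
wrist_force: [-0.1, -0.2, 0.4]
gripper_width: 0.0736
```

Call:
drive_tool(fingers=[-1,-1,-1,-1,-1,-1], xyz=[[0,0,0],[0,0,0],[0,0,0],[0,0,0],[0,0,0],[0,0,0]], rot=[[0,0,0],[0,0,0],[0,0,0],[0,0,0],[0,0,0],[0,0,0]], grip_force=25)

```text
clock: 4.9
tool_pos: [0.4439, 0.2518, 0.0128]
tool_rot: [3.14, -0.003, 1.047]
wrist_force: [-0.0, -1.0, 0.8]
gripper_width: 0.0448
```

```bash
python3 - <<'E'
from h import *
from workcell import env
i=env.get_image("wrist");st=env.state();cv2.imwrite("pics/w6.png",i["color"])
print(st)
E
```

```text
{'clock': 4.95, 'joints': array([ 5.12983932e-01,  4.67944169e-01,  2.02336757e+00, -2.28271556e-04,
        6.46446153e-01,  1.03672546e+00]), 'qvel': array([-0.00153056,  0.00018091, -0.00240937,  0.000472  , -0.00025931,
        0.00092839]), 'tau': array([-5.06913930e-02, -5.34267533e+01, -1.98436493e+01, -1.70925847e-02,
       -1.58843659e-01, -9.29656177e-03]), 'tool_pos': array([0.44391673, 0.25171555, 0.01279579]), 'tool_rot': array([ 3.13952165, -0.00323037,  1.04724009]), 'wrist_force': array([-0.56361895, -0.66940534,  0.85287662]), 'torque': array([-0.07832901,  0.02898392, -0.05330602]), 'gripper_width': 0.04483770014425895}
```

View pics/w6.png

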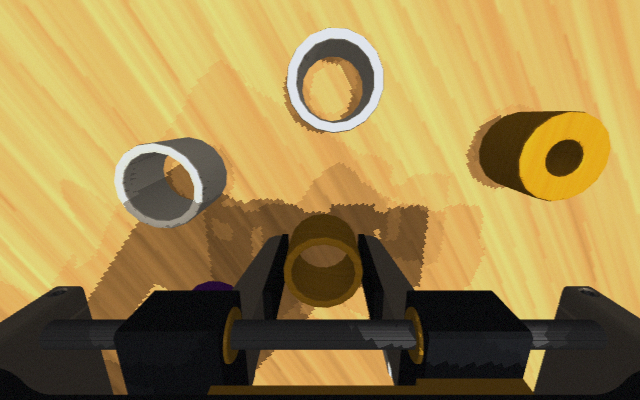

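Call:
drive_tool(fingers=[-1,-1,-1,-1], xyz=[[0,0,-25],[0,0,-40],[0,0,-55],[0,0,0]], rot=[[0,0,0],[0,0,0],[0,0,0],[0,0,0]])

```text
clock: 5.45
tool_pos: [0.4426, 0.2509, 0.1346]
tool_rot: [3.141, -0.0, 1.047]
wrist_force: [0.7, -0.7, -1.5]
gripper_width: 0.045
```

```bash
python3 - <<'E'
from h import *
from workcell import env
i=env.get_image("wrist");st=env.state();cv2.imwrite("pics/w7.png",i["color"][180:340,200:460].repeat(3,0).repeat(3,1))
p=plane(i,(323,271),st["tool_pos"][2]-.0128+.04);print(st["tool_pos"],st["tool_rot"],st["gripper_width"],st["wrist_force"],p,shift(st,p))
print(shift(st,[.5045,-.043,.13],np.radians(60)))
E
```

```text
[0.44104955 0.2500487  0.13244104] [-3.14013633e+00  3.01411000e-03  1.04734407e+00] 0.04506330467630889 [-0.21511731  0.30240439 -2.64310243] [0.44350165 0.24857312 0.15964104] [array([ -0.1,   2.8, -27.2])]
[array([-222.1,  201.4,    2.8]), array([-0.02,  0.03,  0.  ])]
```

View pics/w7.png

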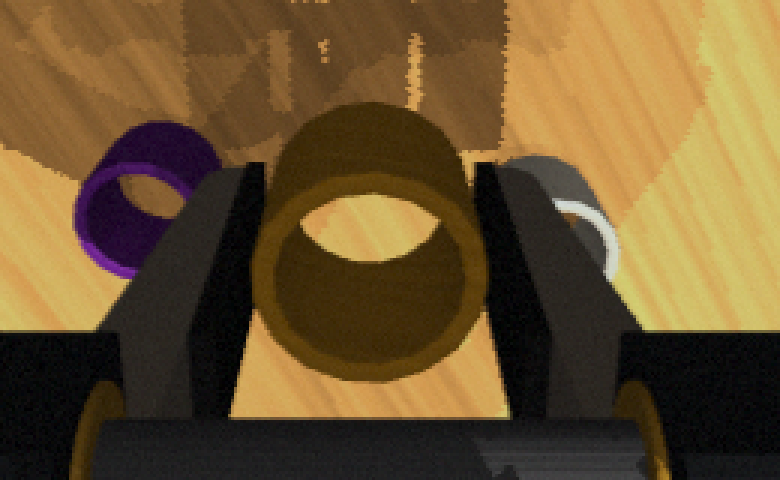

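Call:
drive_tool(fingers=[-1,-1,-1,-1,-1,-1,-1,-1], xyz=[[-30,27,0],[-37,33.5,0],[-37,33.5,0],[-37,33.5,0],[-37,33.5,0],[-30,27,0],[-14,12,0],[0,0,0]], rot=[[0,0,0],[0,0,0],[0,0,0],[0,0,0],[0,0,0],[0,0,0],[0,0,0],[0,0,0]])

```text
clock: 6.5
tool_pos: [0.4961, -0.0516, 0.1183]
tool_rot: [-3.123, 0.014, 1.049]
wrist_force: [0.6, 0.0, -1.8]
gripper_width: 0.0446
```

Call:
drive_tool(fingers=[-1], xyz=[[0,0,0]], rot=[[0,0,0]])

```text
clock: 6.62
tool_pos: [0.495, -0.0511, 0.1171]
tool_rot: [-3.121, 0.015, 1.049]
wrist_force: [0.7, -0.2, -1.9]
gripper_width: 0.0451
```

```bash
python3 - <<'E'
from h import *
from workcell import env
st=env.state();print(st["tool_pos"],st["tool_rot"],shift(st,[.5035,-.0425,.095],np.radians(60)))
i=env.get_image("wrist");cv2.imwrite("pics/w8.png",i["color"][180:340,200:460].repeat(3,0).repeat(3,1))
print(proj(i,[.504,-.043,.062]))
E
```

```text
[ 0.49499787 -0.05107529  0.11713015] [-3.12079054  0.01521045  1.04912464] [array([12. ,  3.6, 21.9]), array([-0.24,  0.17,  0.02])]
[326.49591731 205.68012533]
```

View pics/w8.png

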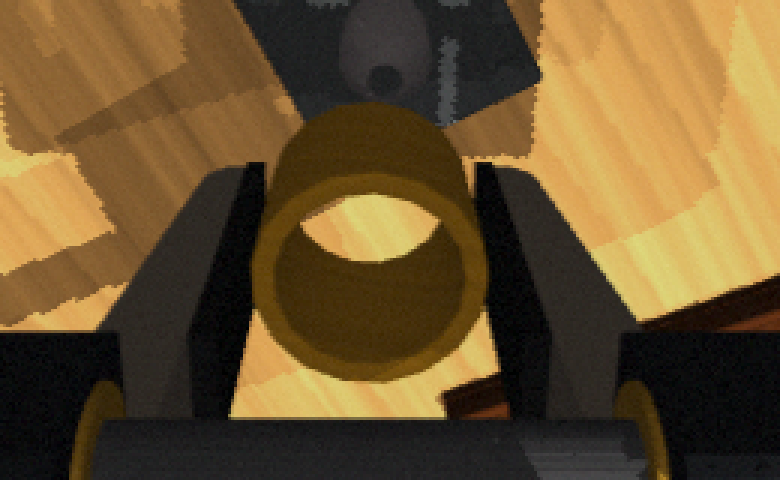

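The pin tip is at pixel (328,206.7), within 2 px of the prediction. The ferrule is held upright and centred between the pads.

```bash
python3 - <<'E'
from h import *
from workcell import env
i=env.get_image("wrist");st=env.state()
p=plane(i,(328,206.7),.062);q=plane(i,(323.7,272),st["tool_pos"][2]-.0128+.04)
print(p,shift(st,p),shift(st,q),shift(st,[.5045,-.043,.1],np.radians(60)))
E
```

```text
[ 0.50460203 -0.04424978  0.062     ] [array([11.2,  6. , 55.3])] [array([ -1. ,   2.2, -27.2])] [array([11.6,  4.5, 17.3]), array([-0.23,  0.17,  0.03])]
```

Call:
drive_tool(fingers=[-1,-1,-1], xyz=[[12,4,5],[0,0,0],[0,0,0]], rot=[[-0.23,0.17,0.03],[0,0,0],[0,0,0]])

```text
clock: 7.1
tool_pos: [0.5051, -0.0399, 0.1118]
tool_rot: [3.14, -0.001, 1.05]
wrist_force: [0.2, 0.4, -1.6]
gripper_width: 0.045
```

```bash
python3 - <<'E'
from h import *
from workcell import env
st=env.state();print(st["tool_pos"],st["tool_rot"],shift(st,[.504,-.0427,.0248],np.radians(60)))
i=env.get_image("wrist");cv2.imwrite("pics/w9.png",i["color"][180:340,200:460].repeat(3,0).repeat(3,1))
print(proj(i,[.504,-.043,.062]))
E
```

```text
[ 0.50513302 -0.03990625  0.11183614] [ 3.14023123e+00 -1.15667834e-03  1.04979845e+00] [array([-3.1,  0.3, 87. ]), array([ 0.02, -0.01,  0.03])]
[321.08842968 225.52867362]
```

View pics/w9.png

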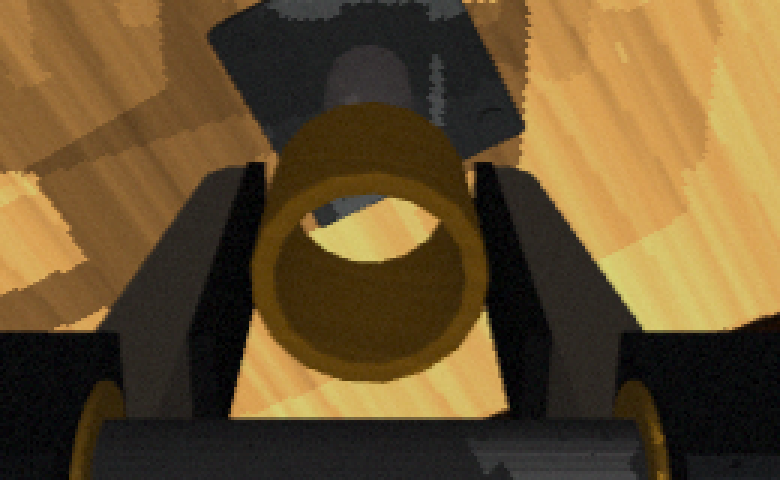

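Call:
drive_tool(fingers=[-1,-1,-1], xyz=[[-2.5,0,12],[0,0,12],[0,0,0]], rot=[[0,0,0],[0,0,0],[0,0,0]])

```text
clock: 7.52
tool_pos: [0.5035, -0.0424, 0.086]
tool_rot: [3.14, -0.001, 1.049]
wrist_force: [0.9, 0.5, -1.3]
gripper_width: 0.0453
```

```bash
python3 - <<'E'
from h import *
from workcell import env
st=env.state();print(st["tool_pos"],st["tool_rot"],st["wrist_force"],shift(st,[.504,-.0427,.0248],np.radians(60)))
i=env.get_image("wrist");cv2.imwrite("pics/w10.png",i["color"][180:340,200:460].repeat(3,0).repeat(3,1))
i=env.get_image("scene");cv2.imwrite("pics/s10.png",cv2.resize(i["color"][100:230,230:390],None,fx=5,fy=4.5))
E
```

```text
[ 0.50352351 -0.04240258  0.08601896] [ 3.14048816e+00 -1.00761064e-03  1.04949190e+00] [ 0.89700193  0.45251372 -1.25604312] [array([-0.1,  0.5, 61.2]), array([ 0.01, -0.01,  0.03])]
```

View pics/w10.png

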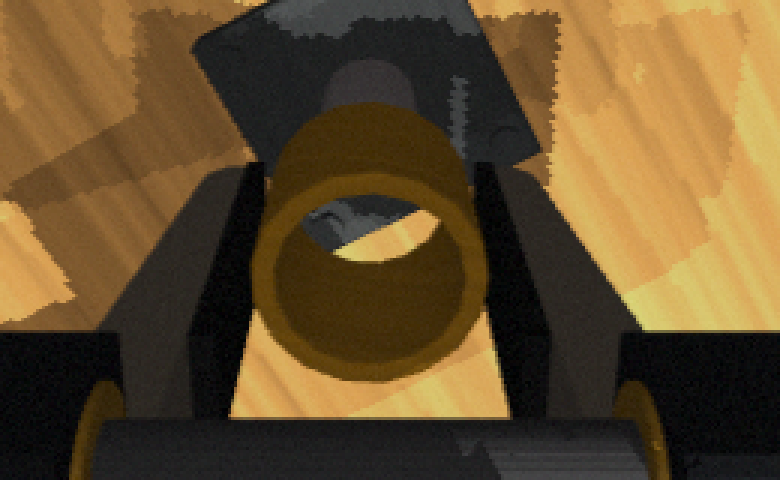

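View pics/s10.png

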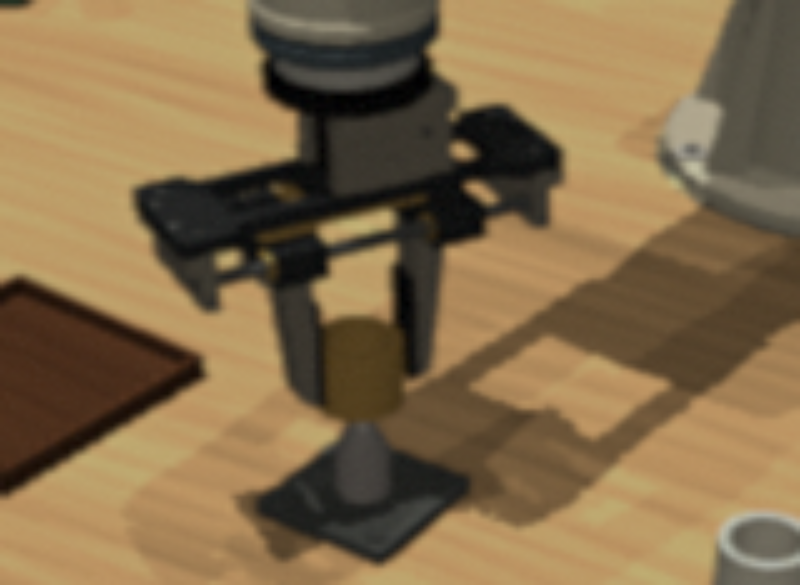

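Aligned in both views. The scene view has the ferrule just above the pin tip and on its axis. I descend in small steps and watch the force.

Call:
drive_tool(fingers=[-1,-1,-1], xyz=[[0,0,10],[0,0,8],[0,0,0]], rot=[[0,0,0],[0,0,0],[0,0,0]])

```text
clock: 8.0
tool_pos: [0.5046, -0.0425, 0.0679]
tool_rot: [3.139, -0.002, 1.049]
wrist_force: [-0.9, 0.9, -1.3]
gripper_width: 0.0453
```

```bash
python3 - <<'E'
from h import *
from workcell import env
st=env.state();print(st["tool_pos"],st["wrist_force"],shift(st,[.504,-.0427,.0248],np.radians(60)))
i=env.get_image("wrist");cv2.imwrite("pics/w11.png",i["color"][180:340,200:460].repeat(3,0).repeat(3,1))
E
```

```text
[ 0.50457735 -0.04249862  0.06791412] [-0.89564533  0.8721859  -1.33596402] [array([-0.5, -0.5, 43.1]), array([ 0.03, -0.02,  0.03])]
```

View pics/w11.png

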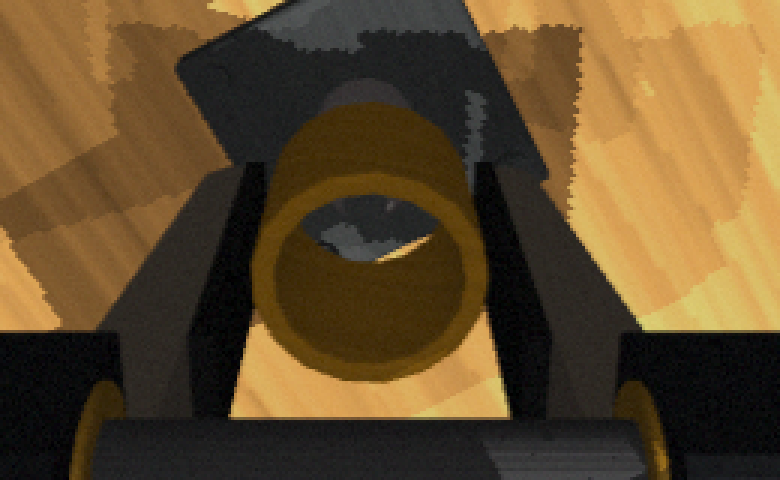

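```bash
python3 - <<'E'
from h import *
from workcell import env
st=env.state()
i=env.get_image("wrist")
for p in([.504,-.043,.062],[.504,-.043,.042]):
    q=proj(i,p);print(q,(q-[200,180])*3)
t=st["tool_pos"];
for dz in(-.0128,.0272):
    q=proj(i,t+[0,0,dz]);print(q,(q-[200,180])*3)
a=cv2.resize(i["color"][225:285,280:365],None,fx=8,fy=8,interpolation=cv2.INTER_CUBIC);cv2.imwrite("pics/w12.png",cv2.convertScaleAbs(a,alpha=2.2))
i=env.get_image("scene");cv2.imwrite("pics/s12.png",cv2.resize(i["color"][150:230,260:350],None,fx=7,fy=7))
E
```

```text
[319.36663704 245.97268851] [358.09991113 197.91806554]
[319.58295809 234.23622883] [358.74887427 162.70868649]
[320.08135935 240.80708916] [360.24407805 182.42126748]
[319.68045737 270.50407303] [359.04137212 271.51221909]
```

View pics/w12.png

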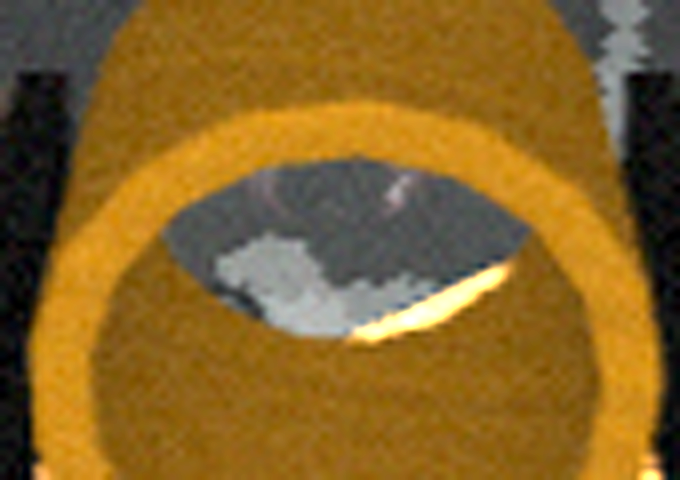

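View pics/s12.png

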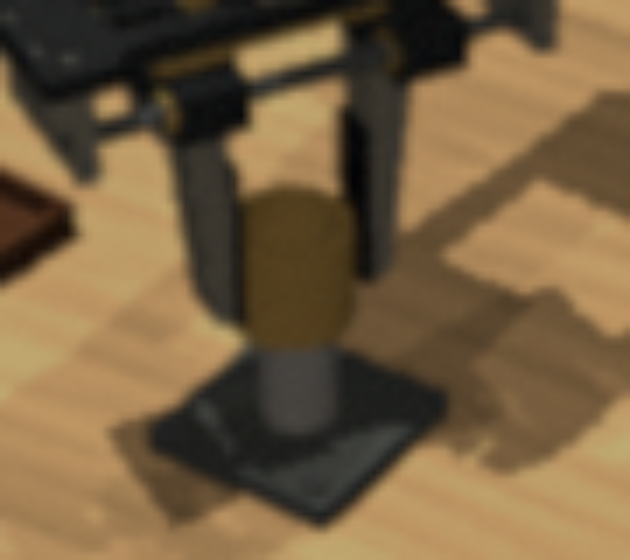

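The pin tip now shows faintly inside the bore, and the scene view has the pin on the ferrule axis. I continue down.

Call:
drive_tool(fingers=[-1,-1,-1,-1], xyz=[[-0.5,0,8],[0,0,8],[0,0,8],[0,0,0]], rot=[[0.03,-0.02,0],[0,0,0],[0,0,0],[0,0,0]])

```text
clock: 8.65
tool_pos: [0.5051, -0.043, 0.0432]
tool_rot: [3.14, -0.001, 1.049]
wrist_force: [0.1, 0.4, -1.4]
gripper_width: 0.0452
```

```bash
python3 - <<'E'
from h import *
from workcell import env
st=env.state();print(st["tool_pos"],st["wrist_force"],shift(st,[.504,-.0427,.0248],np.radians(60)))
i=env.get_image("wrist")
a=cv2.resize(i["color"][200:290,250:400],None,fx=5,fy=5,interpolation=cv2.INTER_CUBIC);cv2.imwrite("pics/w13.png",cv2.convertScaleAbs(a,alpha=2))
E
```

```text
[ 0.50511179 -0.04303044  0.04315523] [ 0.13515334  0.42600553 -1.41069272] [array([-0.3, -1.2, 18.4]), array([ 0.02, -0.01,  0.03])]
```

View pics/w13.png

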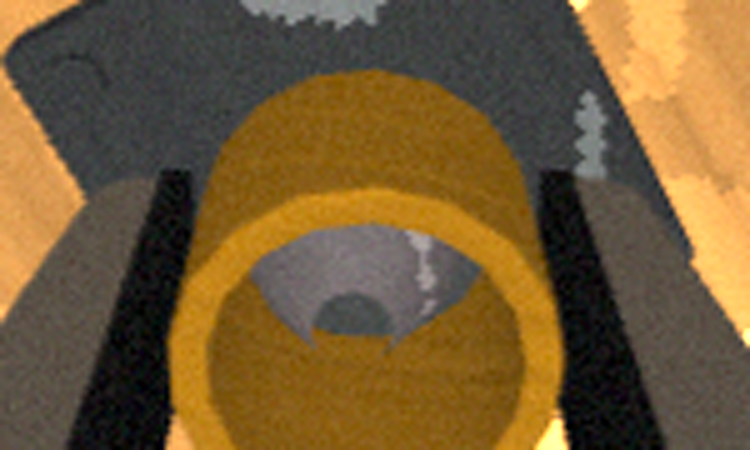

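The pin is inside the bore with no side force. The tip sits about 2 mm left of the bore centre, so I shift y by −1.5 mm and lower to the plate.

Call:
drive_tool(fingers=[-1,-1,-1,-1], xyz=[[0,-1.5,5],[0,0,6],[0,0,5],[0,0,0]], rot=[[0,0,0],[0,0,0],[0,0,0],[0,0,0]])

```text
clock: 9.2
tool_pos: [0.5042, -0.0422, 0.0266]
tool_rot: [3.139, -0.001, 1.049]
wrist_force: [-0.3, -0.8, -1.7]
gripper_width: 0.0456
```

```bash
python3 - <<'E'
from h import *
from workcell import env
st=env.state();print(st["tool_pos"],st["wrist_force"],shift(st,[.504,-.0427,.0248],np.radians(60)))
i=env.get_image("wrist")
a=cv2.resize(i["color"][200:290,250:400],None,fx=5,fy=5,interpolation=cv2.INTER_CUBIC);cv2.imwrite("pics/w14.png",cv2.convertScaleAbs(a,alpha=2))
i=env.get_image("scene");cv2.imwrite("pics/s14.png",cv2.resize(i["color"][150:230,260:350],None,fx=7,fy=7))
E
```

```text
[ 0.50422681 -0.04224858  0.02655814] [-0.27761245 -0.77347311 -1.70510692] [array([-0.5,  0. ,  1.8]), array([ 0.03, -0.01,  0.03])]
```

View pics/w14.png

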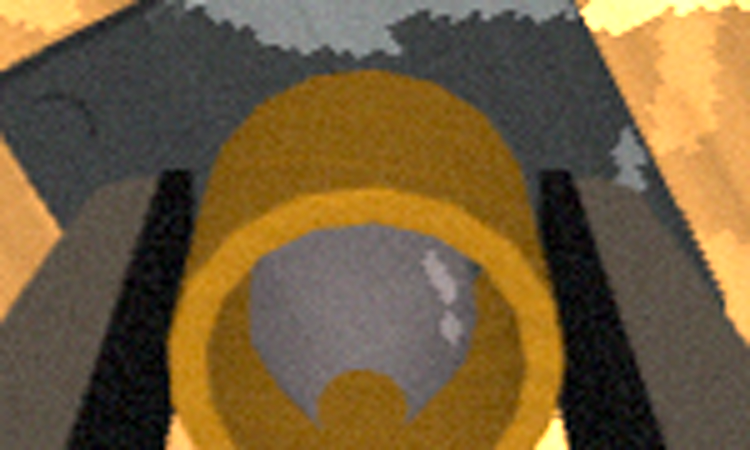

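View pics/s14.png

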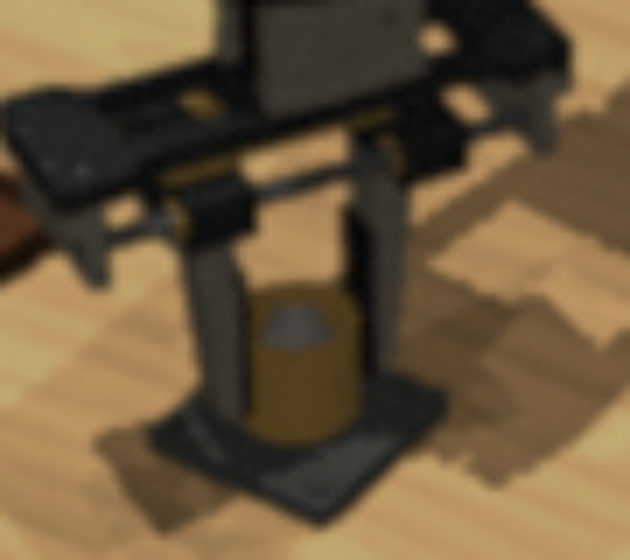

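The pin tip now sticks out of the ferrule, about 2 mm short of home. I lower in 1–1.5 mm steps until contact.

Call:
drive_tool(fingers=[-1,-1,-1], xyz=[[0,0,1.5],[0,0,1],[0,0,0]], rot=[[0,0,0],[0,0,0],[0,0,0]])

```text
clock: 9.68
tool_pos: [0.5048, -0.0423, 0.0248]
tool_rot: [3.138, -0.002, 1.049]
wrist_force: [0.3, -0.2, -2.1]
gripper_width: 0.0449
```

Call:
drive_tool(fingers=[-1,-1,-1], xyz=[[0,0,1.5],[0,0,1.5],[0,0,0]], rot=[[0,0,0],[0,0,0],[0,0,0]])

```text
clock: 10.05
tool_pos: [0.5051, -0.0424, 0.0251]
tool_rot: [3.138, -0.002, 1.049]
wrist_force: [-0.1, -0.4, -1.4]
gripper_width: 0.045
```

Call:
drive_tool(fingers=[-1,-1,-1], xyz=[[0,0,3],[0,0,2],[0,0,2]], rot=[[0,0,0],[0,0,0],[0,0,0]])

```text
clock: 10.42
tool_pos: [0.5055, -0.0423, 0.0237]
tool_rot: [3.137, -0.002, 1.05]
wrist_force: [-11.0, 0.8, 37.9]
gripper_width: 0.045
```

Firm contact with the plate at 38 N. I release so the ferrule sits freely, then check.

Call:
drive_tool(fingers=[0,0,0.2,0.2], xyz=[[0,0,-1],[0,0,0],[0,0,0],[0,0,0]], rot=[[0,0,0],[0,0,0],[0,0,0],[0,0,0]])

```text
clock: 10.92
tool_pos: [0.5061, -0.0423, 0.0247]
tool_rot: [3.136, -0.002, 1.051]
wrist_force: [-0.4, 0.2, 0.0]
gripper_width: 0.0554
```

```bash
python3 - <<'E'
from h import *
from workcell import env
st=env.state();print(st["tool_pos"],st["tool_rot"],st["wrist_force"],st["gripper_width"],shift(st,[.504,-.0427,.0248],np.radians(60)))
i=env.get_image("wrist")
a=cv2.resize(i["color"][200:290,250:400],None,fx=5,fy=5,interpolation=cv2.INTER_CUBIC);cv2.imwrite("pics/w15.png",cv2.convertScaleAbs(a,alpha=2))
i=env.get_image("scene");cv2.imwrite("pics/s15.png",cv2.resize(i["color"][150:230,260:350],None,fx=7,fy=7))
E
```

```text
[ 0.50606466 -0.04226433  0.0247484 ] [ 3.13631821e+00 -2.33932508e-03  1.05058190e+00] [-0.36071277  0.1621996   0.00165088] 0.05535257578743874 [array([-1.4, -1.6, -0.1]), array([ 0.06, -0.03,  0.04])]
```

View pics/w15.png

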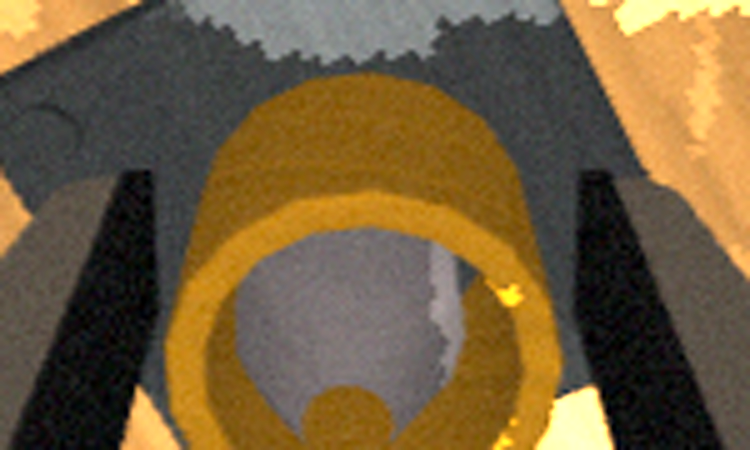

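View pics/s15.png

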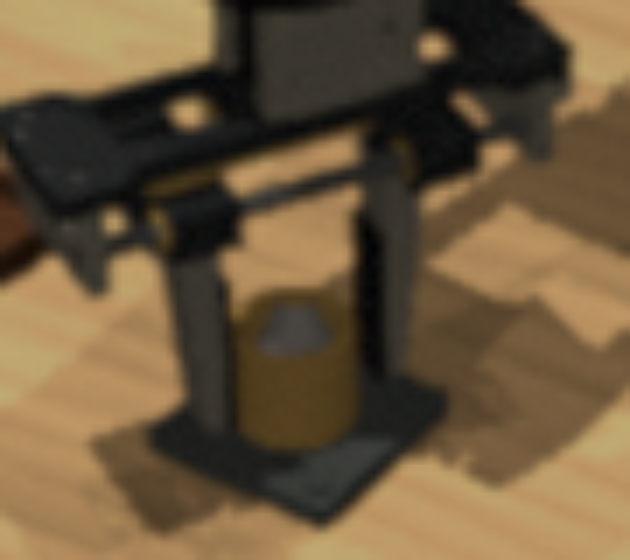

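The ferrule is free, on the plate and around the pin. I hold a moment, then regrip and lift off.

Call:
drive_tool(fingers=[0.2,0.2,-1,-1,-1,-1,-1], xyz=[[-1,-2,0],[0,0,0],[0,0,0],[0,0,0],[0,0,0],[0,0,0],[0,0,0]], rot=[[0.06,-0.03,0.04],[0,0,0],[0,0,0],[0,0,0],[0,0,0],[0,0,0],[0,0,0]], grip_force=25)

```text
clock: 11.9
tool_pos: [0.5037, -0.0422, 0.0246]
tool_rot: [-3.141, 0.0, 1.047]
wrist_force: [-0.6, -0.3, -0.8]
gripper_width: 0.045
```

Call:
drive_tool(fingers=[-1,-1,-1,-1,-1,-1], xyz=[[0,0,-10],[0,0,-20],[0,0,-25],[0,0,-25],[0,0,-15],[0,0,0]], rot=[[0,0,0],[0,0,0],[0,0,0],[0,0,0],[0,0,0],[0,0,0]])

```text
clock: 12.65
tool_pos: [0.5026, -0.042, 0.1239]
tool_rot: [-3.139, 0.001, 1.047]
wrist_force: [-0.0, -0.5, -2.3]
gripper_width: 0.0444
```

```bash
python3 - <<'E'
from h import *
from workcell import env
st=env.state();print(st["tool_pos"],st["tool_rot"],st["wrist_force"],st["gripper_width"],shift(st,[.515,-.266,.1],np.radians(60)))
i=env.get_image("wrist");cv2.imwrite("pics/w16.png",i["color"])
E
```

```text
[ 0.50257693 -0.04198274  0.12393472] [-3.13949239e+00  1.21449166e-03  1.04682325e+00] [-0.03891067 -0.52154961 -2.2898537 ] 0.04443365137152186 [array([-187.7,  122.9,   23.9]), array([-0.02,  0.01, -0.  ])]
```

View pics/w16.png

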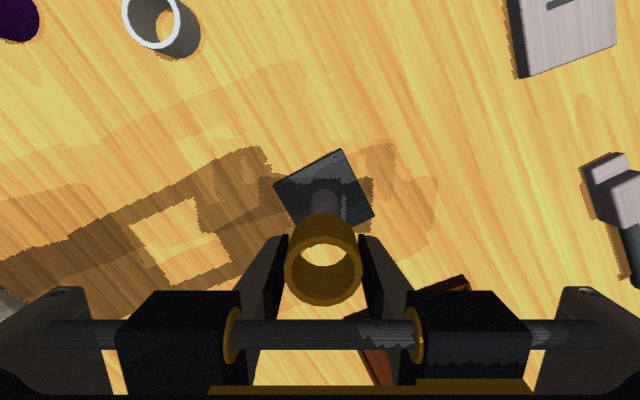

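The ferrule is off the pin (base about 111 mm up). I carry it to the tray centre.

Call:
drive_tool(fingers=[-1,-1,-1,-1,-1,-1,-1], xyz=[[-30,20,0],[-37,24,0],[-37,24,0],[-37,24,0],[-30,20,0],[-16,11,0],[0,0,0]], rot=[[0,0,0],[0,0,0],[0,0,0],[0,0,0],[0,0,0],[0,0,0],[0,0,0]])

```text
clock: 13.58
tool_pos: [0.5115, -0.2697, 0.115]
tool_rot: [-3.127, 0.003, 1.049]
wrist_force: [-0.2, 0.5, -3.0]
gripper_width: 0.0449
```

```bash
python3 - <<'E'
from h import *
from workcell import env
st=env.state();print(st["tool_pos"],st["tool_rot"],st["wrist_force"],st["gripper_width"],shift(st,[.515,-.266,.0175],np.radians(60)))
i=env.get_image("wrist");cv2.imwrite("pics/w17.png",i["color"])
E
```

```text
[ 0.51146964 -0.2696995   0.11499942] [-3.12720915e+00  2.71549728e-03  1.04856805e+00] [-0.23416258  0.50615433 -2.98243007] 0.044915021448261934 [array([ 5.2,  2.6, 97.5]), array([-0.16,  0.03,  0.02])]
```

View pics/w17.png

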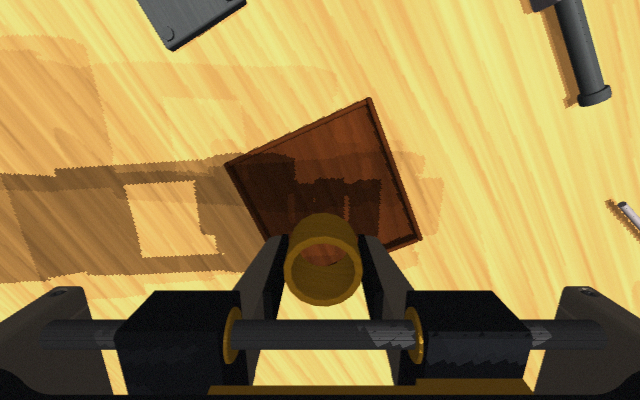

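```bash
python3 - <<'E'
from h import *
from workcell import env
i=env.get_image("wrist");P=[plane(i,p,.018) for p in((226,163),(370,98),(421,240))];print(np.round(P,4),(P[0]+P[2])/2)
E
```

```text
[[ 0.4525 -0.1883  0.018 ]
 [ 0.5964 -0.2046  0.018 ]
 [ 0.5794 -0.3514  0.018 ]] [ 0.51594043 -0.26983587  0.018     ]
```

Call:
drive_tool(fingers=[-1,-1,-1,-1], xyz=[[5,2.5,20],[0,0,25],[0,0,25],[0,0,0]], rot=[[-0.16,0.03,0.02],[0,0,0],[0,0,0],[0,0,0]])

```text
clock: 14.18
tool_pos: [0.5159, -0.2594, 0.0439]
tool_rot: [-3.14, -0.001, 1.053]
wrist_force: [0.7, 0.6, -1.9]
gripper_width: 0.0449
```

```bash
python3 - <<'E'
from h import *
from workcell import env
st=env.state();print(st["tool_pos"],st["tool_rot"],st["wrist_force"],shift(st,[.515,-.266,.0175],np.radians(60)))
i=env.get_image("scene");cv2.imwrite("pics/s18.png",cv2.resize(i["color"][110:220,170:300],None,fx=5,fy=5))
E
```

```text
[ 0.51594918 -0.25935739  0.04387757] [-3.14009822e+00 -1.14338206e-03  1.05262810e+00] [ 0.67632345  0.59584188 -1.90983507] [array([-6.3,  2.5, 26.4]), array([-0.02, -0.01,  0.06])]
```

View pics/s18.png

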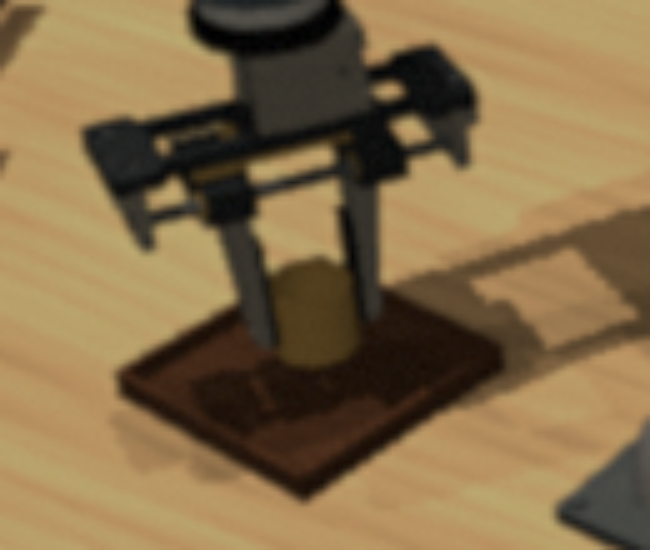

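Call:
drive_tool(fingers=[-1,-1,-1,-1], xyz=[[-6,2,8],[0,0,8],[0,0,5],[0,0,0]], rot=[[0,0,0.06],[0,0,0],[0,0,0],[0,0,0]])

```text
clock: 14.72
tool_pos: [0.5172, -0.2667, 0.0252]
tool_rot: [3.137, -0.002, 1.048]
wrist_force: [0.5, 0.3, -1.6]
gripper_width: 0.045
```

Call:
drive_tool(fingers=[-1,-1,-1], xyz=[[0,0,3],[0,0,2],[0,0,0]], rot=[[0,0,0],[0,0,0],[0,0,0]])

```text
clock: 15.1
tool_pos: [0.5174, -0.2668, 0.0202]
tool_rot: [3.137, -0.002, 1.047]
wrist_force: [0.5, 0.4, -2.5]
gripper_width: 0.0449
```

Call:
drive_tool(fingers=[-1,-1,-1], xyz=[[0,0,2.5],[0,0,2],[0,0,0]], rot=[[0,0,0],[0,0,0],[0,0,0]])

```text
clock: 15.48
tool_pos: [0.518, -0.2671, 0.0179]
tool_rot: [3.136, -0.002, 1.047]
wrist_force: [-0.2, -0.9, -1.7]
gripper_width: 0.045
```

Call:
drive_tool(fingers=[-1,-1], xyz=[[0,0,2],[0,0,0]], rot=[[0,0,0],[0,0,0]])

```text
clock: 15.72
tool_pos: [0.5184, -0.2672, 0.0177]
tool_rot: [3.135, -0.002, 1.048]
wrist_force: [0.2, 0.1, -0.9]
gripper_width: 0.0448
```

Nearly unloaded within a millimetre, so I release gently and retreat.

Call:
drive_tool(fingers=[0.1,0.2,0.4,0.5,0.5], xyz=[[0,0,0],[0,0,0],[0,0,0],[0,0,0],[0,0,0]], rot=[[0,0,0],[0,0,0],[0,0,0],[0,0,0],[0,0,0]])

```text
clock: 16.35
tool_pos: [0.5186, -0.2673, 0.0171]
tool_rot: [3.135, -0.002, 1.048]
wrist_force: [-0.2, 0.0, -0.2]
gripper_width: 0.069
```

Call:
drive_tool(fingers=[0.5,0.5,0.5,0.5,0.5], xyz=[[0,0,-15],[0,0,-30],[0,0,-45],[0,0,-45],[0,0,0]], rot=[[0,0,0],[0,0,0],[0,0,0],[0,0,0],[0,0,0]])

```text
clock: 16.98
tool_pos: [0.5181, -0.2672, 0.1599]
tool_rot: [3.134, -0.002, 1.048]
wrist_force: [1.2, 0.1, -0.2]
gripper_width: 0.0688
```

```bash
python3 - <<'E'
from h import *
from workcell import env
st=env.state();print(st["tool_pos"],st["wrist_force"],st["gripper_width"])
i=env.get_image("wrist");cv2.imwrite("pics/w19.png",i["color"]);print(proj(i,[.516,-.268,.045]))
i=env.get_image("scene");cv2.imwrite("pics/s19.png",i["color"])
E
```

```text
[ 0.51805365 -0.26724109  0.15986305] [ 1.18264247  0.07967602 -0.24457481] 0.06881048604991943
[318.79526538 201.14991904]
```

View pics/s19.png

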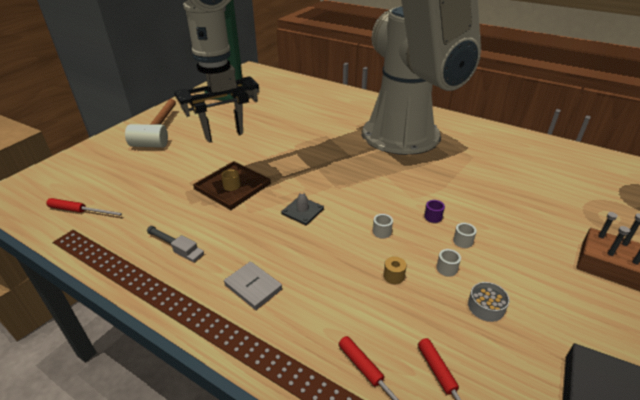

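View pics/w19.png

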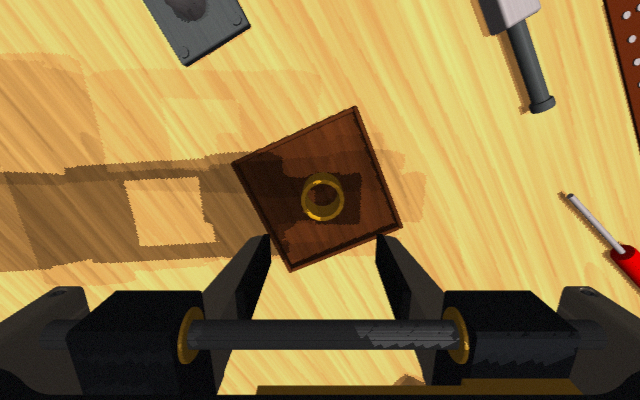

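The ferrule stands upright near the tray centre (wrist view (323,198), scene view (232,179)). The thick ferrule is unmoved at (395,269), and the gripper is clear. I hand in the job.

```bash
python3 - <<'E'
from workcell import env
print(env.close_job())
E
```

```text
the job is handed in; nothing more can be done
None
```

I slid the thin-walled ferrule onto the gauge pin until its underside met the plate. I let it go there, then lifted it off and stood it in the tray. The job was handed in at about 17 s of the 48 s allowed. The interface gives no verdict, so these are my own checks.

- **On the pin:** I pressed until the wrist force reached 38 N, which is well below the 120 N limit. I then opened the fingers, and the ferrule stood free around the pin, down on the plate, for about 1 s. The bore was 2–3 mm off the pin axis, against the 8 mm allowed.
- **In the tray:** the last pictures show it standing upright close to the tray centre. The gripper is open and well above it, with no significant contact force. I released it within about 1 mm of the tray floor.
- **Thick-walled ferrule:** it looks unmoved in the scene picture. I judged this by eye.
- **Disagreements:** the scene camera placed points up to about 12 mm from the top camera, so I relied on the wrist camera, which agreed with the top one to about 4 mm. The gripper read 45 mm on the 46 mm ferrule, but the hold stayed firm throughout.

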